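# Clamp a wheel with a cam lever and nut

## Robot

A 6-joint arm with a two-finger parallel gripper is mounted at the origin on the work surface. World frame = base frame: x ahead of the robot, y to its left, z up, the work surface at z = 0. Lengths are in m, angles in rad, forces in N, time in s.
With the tool pointing down it reaches from about 0.375 to 0.9 m from the base axis. Payload 3.1 kg.
Tool frame: the origin (TCP) lies midway between the tips of the shut fingers; the grasp point (between the pads) lies 19 mm behind it; x points along the fingers, z is the direction in which the jaws open and shut, and the axes are right-handed (so a half turn about x gives the same grasp; the last joint's range is limited). The gripper opens to 85 mm and grips with 20 to 120 N. Pads are 22 mm wide; open, the fingers measure 114 mm over their backs; the gripper's body (76 mm by 85 mm) begins 54 mm behind the grasp point. The pads swing forward as they close: fully open they stand 13 mm farther back than shut.
Start: joints at [-1.381, 0.527, 1.433, -0, 1.181, -0.178], TCP at [0.225, -0.583, 0.231] pointing down, gripper open.
Joint ranges: [-3.08, 3.08], [-0.75, 2.2], [0.22, 2.44], [-1.43, 4.57], [0, 2.65], [-2.85, 2.85]. Speed limits (rad/s): [2.79, 2.79, 3.14, 3.14, 3.14, 3.14].

## Interface

Orientations are given as a unit quaternion [x, y, z, w].
In Python, from station import telemetry, optics, manip gives the robot as it stands.
- The arm moves only by the tool step_arm, never from a script. Its argument "commands" is a list of rows, each a list of 4 numbers: the shift along the tool's x, y, z in m, then the turn about the tool's x in rad. A call has 1 to 8 rows; each row is the pose to reach, as a shift and turn from the pose measured when the call began, along the tool's axes at that moment; what a row does not reach only later rows make up. A row lasts 1/12 s, in which the tool goes at most 41.7 mm and 7.16 degrees, less where a joint would pass 70% of its speed; a pose out of reach is approached as far as the arm can. A call with a gripper value outside its range is refused whole. "jaw" is the finger opening in m, from 0 to 0.0854, set as the call begins (left out, the last holds). The fingers move at their own pace and stop on an object; "grip_force" is the grip in N (left out, the last holds). Time passes only in rows, so rows that repeat a pose let the fingers close. It gives the time, the measured TCP pose, the force and the opening at its end, in the units of the state.
- telemetry.sense(): the state, without advancing time (a new reading comes with each control period).
- optics.snapshot(name): name is "scene" or "top"; returns the picture (480x640x3 uint8, red, green, blue); there is no depth.
- optics.camera_params(name): a dict with "mtx" (3x3 intrinsics, pixels), "origin" and "attitude" of the camera in the world. Camera axes: x right, y down, z forward; pixel columns grow to the right and rows downward; lengths in m; the calibration is good to about 2 mm. A picture is of the moment at which its call begins. camera_params takes no time and is no camera call.
- manip.sign_off(): hands the job in, once; it reports no verdict.
The state is a dict: "t": time; "q": joint angles; "qd": joint speeds; "tau": joint torques, N m; "tcp_pos": TCP position; "tool_rot": TCP orientation; "force": force on the tool from outside, world axes, zero at the start; "ft_torque": the same for the moment, N m; "finger_gap": opening from 0.0 (shut) to 1.0 (fully open).
Only numpy, scipy, OpenCV 4.12 (cv2) and the standard library are available. Lean on these libraries where they do the work, as an engineer would, in place of code of your own. Each camera call takes 0.05 s, during which the arm holds its last target.

## Task

The yellow race-car wheel sits loose on its little clamping stand. Swing the red-tipped cam lever to the middle of its travel, then screw the green nut on top clockwise by its upright white pin just until it meets firm resistance, and then swing the lever gently all the way home, so that the wheel is held tight but not crushed. Leave the other things on the table where they are.

Things in the scene. Friction and masses are not known exactly. Their poses are not given: they have to be found in the camera images.
- stand: The fixed clamping stand: pale metal foot plate 130 x 120 x 12 mm. Origin at the centre of its underside, on the table; its z axis is the upright axis about which lever and nut turn. Seen from above, in this frame the lever points to -35 deg (from +x towards -y) when fully open, -89 deg (along -y) at mid-travel, -144 deg (towards -x) when home.
- wheel: Yellow wheel with black tyre, 82 mm across, flat on the stand, 40 to 74 mm above the table; origin on the axis, at its underside. The nut's nose presses on a bearing inside it, whose depth (0 to 7 mm) cannot be seen. It is held well with 64 to 102 N, crushed at 135 N. Swinging the lever from mid-travel to home adds about 60 N to the nut's pressure there; 1 rad of nut adds about 40 N.
- nut_pin (a point): Centre of the white crank pin of the green nut: upright, 10 mm thick, 35 mm tall, 35 mm from the axis, on a 12 mm wide arm. Starts about 120 mm above the table; clockwise from above lowers nut and pin 2.5 mm per rad. Pushed sideways along its circle it takes about 1 N while loose, rising within half a radian to 5 N, firm enough. At mid-travel of the lever it starts 0.6 to 4 rad from biting.
- lever_handle (a point): Centre of the red upright handle of the cam lever: 15 mm thick, from 20 to 54 mm above the table, 100 mm from the axis; it turns with the lever. A round bar 11 mm thick, 25 mm above the table, joins it to the stand. Pushing it sideways takes about 5 N while loose, up to 9 N once the clamp bites. It stays where it is left.
- lever (a joint): Angle of the cam lever, rad: 0 fully open, 0.95 mid-travel, 1.90 home against its stop; it closes clockwise seen from above and starts between 0 and 0.3. Closing it lowers the nut 4 mm per rad.
- hex_driver: Black hex driver, 160 mm long, lying down; bystander. Origin on the table under it.
- bearing_tube: White ceramic bearing tube, 22 mm across, 32 mm tall; bystander. Origin under its centre.
- pinion_cover: Orange nylon pinion cover, 50 x 36 x 21 mm; bystander. Origin under its centre.
- spare_nut: Small green wheel nut, 24 mm across, 14 mm tall; bystander. Origin under its centre.
- battery: Blue battery pack, 138 x 47 x 25 mm; bystander. Origin under its centre.
Mind the look-alikes: they are no part of the job. Several things have the shape of the stand; the one meant has the colours described above.

How it is judged:
On the way:
1. with the lever near the middle of its travel (0.6 to 1.3 rad) the nut has been screwed down until it presses on the wheel with over 8 N (contact force between wheel and anything else above 8 N and value of joint lever between 0.6 and 1.3 rad), for 0.1 s.
At the end, for the whole second after the job is handed in: The lever is home (over 1.75 rad of its 1.90) and the wheel is held with 64 to 102 N (value of joint lever above 1.75 rad and contact force between wheel and anything else between 64 and 102 N); the robot touches nothing.
It fails at once if the wheel is crushed: more than 135 N on it (contact force between wheel and anything else above 135 N).
It fails at once if the lever is forced: more than 45 N from the fingers (contact force between the fingers and lever above 45 N).
It fails at once if a bystander is moved by more than 30 mm (distance of any of hex_driver, bearing_tube, pinion_cover, spare_nut, battery from where it was at the start of the episode above 0.03 m).
It also fails if it takes over 67 s, if anything falls off the work surface, if the arm or the gripper's body presses on something with over 40 N, if the wrist force passes 120 N, or if a joint passes its speed limit or range.

## Working session

There is one attempt and no reset: what is moved stays moved. The work goes in short steps, Python scripts to look and compute and a tool call to move; the robot and the scene stay as the last step left them, time stands still between calls to the robot, and variables do not carry over. Pictures are saved under pics/ and viewed, and the job is handed in when it is done.

Besides the shell and the picture viewer there is one more tool, called after "Emit:" in YAML: its name, and indented under it one key for each argument. step_arm: Moves the arm, as the interface text tells. Its arguments: {"type":"object","properties":{"commands":{"type":"array","items":{"type":"array","items":{"type":"number"}}},"jaw":{"type":"number"},"grip_force":{"type":"number"}},"required":["commands"]}

```bash
mkdir -p pics; ls
python3 - <<'E'
from station import telemetry, optics, manip
import cv2
print(telemetry.sense())
for n in("scene","top"):
    im=optics.snapshot(n); cv2.imwrite(f"pics/{n}0.png",im[:,:,::-1]); print(n,optics.camera_params(n))
E
```

```text
pics
{'t': 0.0, 'q': array([-1.38153188e+00,  5.28482117e-01,  1.43395237e+00, -3.64189580e-06,
        1.18140986e+00, -1.78509768e-01]), 'qd': array([ 0.0011927 , -0.00010877,  0.00043833, -0.00125444,  0.00118205,
       -0.00182271]), 'tau': array([-1.78786442e-03, -4.42357349e+01, -1.78026527e+01, -1.46628122e-04,
        8.48119555e-03,  7.55866921e-06]), 'tcp_pos': array([ 0.22459013, -0.58245255,  0.23030791]), 'tool_rot': array([ 0.4007023 ,  0.58356312, -0.39958422,  0.58242956]), 'force': array([-0.60794856,  0.27433307,  0.64155197]), 'ft_torque': array([-0.00222458,  0.03397995,  0.0808151 ]), 'finger_gap': 1.0008537235863335}
scene {'mtx': array([[435.92145059,   0.        , 324.89192295],
       [  0.        , 435.92145059, 239.52632395],
       [  0.        ,   0.        ,   1.        ]]), 'origin': array([ 0.94773038, -0.39189522,  0.84609838]), 'attitude': array([ 0.85810027,  0.37985535, -0.13459551, -0.31821044])}
top {'mtx': array([[598.4658932 ,   0.        , 325.19777631],
       [  0.        , 598.4658932 , 245.92518989],
       [  0.        ,   0.        ,   1.        ]]), 'origin': array([0.33995268, 0.03070851, 1.25068483]), 'attitude': array([ 0.71291541, -0.69776858,  0.04615551, -0.0523479 ])}
```

View pics/scene0.png

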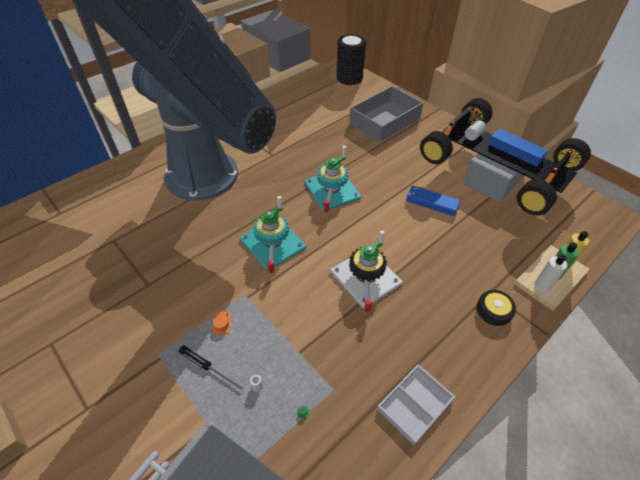

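View pics/top0.png

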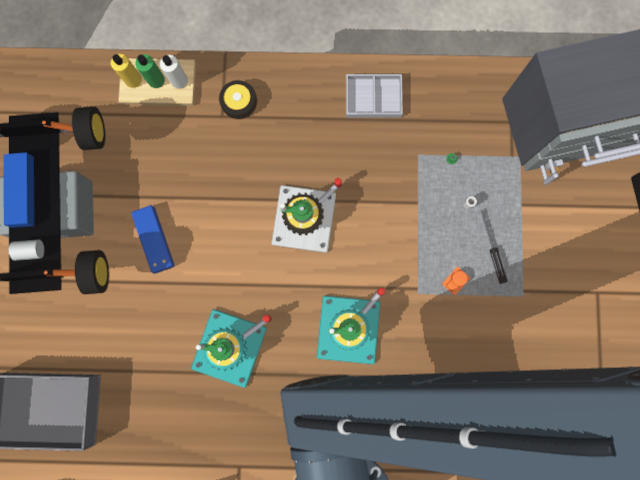

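The candidates are the teal stand at top (230,347), the teal stand at top (350,329), and the pale stand with the black tyre at top (305,217) / scene (367,275). Only the last has the pale metal foot and yellow/black wheel described. I'll confirm it in a crop and measure it.

```bash
cat > h.py <<'E'
import numpy as np, cv2
from scipy.spatial.transform import Rotation as R
from station import telemetry, optics, manip
def ray(n,u,v):
    p=optics.camera_params(n); d=np.linalg.inv(p['mtx'])@np.array([u,v,1.]); return p['origin'],R.from_quat(p['attitude']).apply(d)
def onz(n,u,v,z):
    o,d=ray(n,u,v); return o+d*(z-o[2])/d[2]
def proj(n,P):
    p=optics.camera_params(n); c=R.from_quat(p['attitude']).inv().apply(np.asarray(P)-p['origin']); c=p['mtx']@c; return c[:2]/c[2]
def tri(a,b):
    (o1,d1),(o2,d2)=ray(*a),ray(*b)
    A=np.stack([d1,-d2],1); s=np.linalg.lstsq(A,o2-o1,rcond=None)[0]
    p,q=o1+d1*s[0],o2+d2*s[1]; return (p+q)/2,np.linalg.norm(p-q)
def crop(im,x,y,w,h,k,fn): cv2.imwrite(fn,cv2.resize(im[y:y+h,x:x+w,::-1],None,fx=k,fy=k,interpolation=cv2.INTER_CUBIC))
E
python3 - <<'E'
from h import *
t=cv2.imread('pics/top0.png')[:,:,::-1]; s=cv2.imread('pics/scene0.png')[:,:,::-1]
a=cv2.resize(t[170:260,260:360],None,fx=4,fy=4,interpolation=cv2.INTER_CUBIC)
b=cv2.resize(s[225:315,320:420],None,fx=4,fy=4,interpolation=cv2.INTER_CUBIC)
cv2.imwrite('pics/c0.png',np.hstack([a,b])[:,:,::-1])
for n,im,(x,y,w,h) in(("top",t,(260,170,100,90)),("scene",s,(320,225,100,90))):
    c=im[y:y+h,x:x+w].astype(int); hsv=cv2.cvtColor(c.astype(np.uint8),cv2.COLOR_RGB2HSV)
    m=((hsv[...,1]<40)&(hsv[...,2]>140)).astype(np.uint8)
    k=cv2.connectedComponentsWithStats(m); 
    for i in range(1,k[0]):
        if k[2][i,4]>8: print(n,'pale',k[2][i],k[3][i]+[x,y])
    red=((hsv[...,0]<8)|(hsv[...,0]>172))&(hsv[...,1]>150)&(hsv[...,2]>90); ys,xs=np.where(red); print(n,'red',xs.mean()+x,ys.mean()+y,len(xs),xs.min()+x,xs.max()+x,ys.min()+y,ys.max()+y)
    if n=='top':
        k=cv2.connectedComponentsWithStats(m); i=1+np.argmax(k[2][1:,4])
        cs=np.vstack(cv2.findContours((k[1]==i).astype(np.uint8),0,2)[0]); r=cv2.minAreaRect(cs); print(r); 
        for q in cv2.boxPoints(r)+[x,y]: print(q,onz('top',*q,.012))
E
```

```text
top pale [  12   15   65   68 1984] [303.80846774 222.10383065]
top pale [40 37  4  4 14] [301.5        208.28571429]
top red 337.6851851851852 181.96296296296296 54 334 341 178 186
((43.8450927734375, 44.94350051879883), (56.70643615722656, 67.64695739746094), 7.943472385406494)
[271.08965683 244.5241394 ] [0.51423906 0.15674997 0.012     ]
[280.43819809 177.52625847] [0.6584244  0.14184184 0.012     ]
[336.6005249  185.36286163] [0.64377715 0.02218258 0.012     ]
[327.25198364 252.36074066] [0.50018358 0.0389176  0.012     ]
scene pale [58  6  7 11 25] [380.72 234.28]
scene pale [48 22  4  3 10] [369.2 248. ]
scene pale [ 10  34  34  47 363] [344.08264463 274.68044077]
scene pale [ 54  41  29  31 412] [386.95145631 281.48543689]
scene red 367.92424242424244 305.72727272727275 66 365 371 300 311
```

View pics/c0.png

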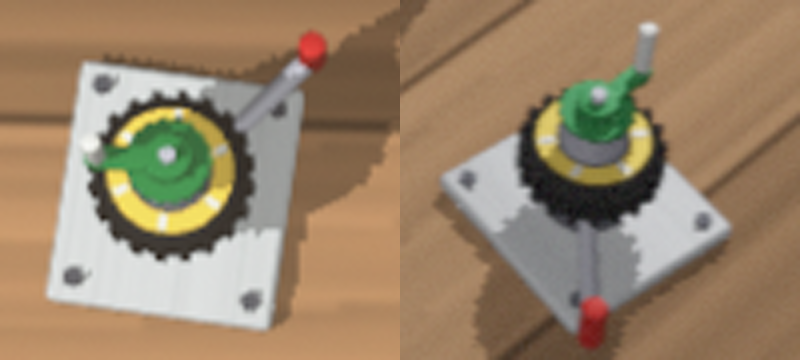

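Run:
```python
from h import *
C=np.array([onz('top',u,v,.012) for u,v in [(280.75,185.5),(335.75,193.25),(327.5,252.5),(271.75,244.5)]])
print(C, C.mean(0),[np.linalg.norm(C[i]-C[i-1]) for i in range(4)])
for i,j in((0,1),(3,2),(0,3),(1,2)):
    d=C[j]-C[i]; print(np.degrees(np.arctan2(d[1],d[0])))
print('spindle',tri(('top',301.6,208.4),('scene',369.2,248.0)))
print('pin top', tri(('top',282.5,206.5),('scene',382,231)))
for z in(.034,.05,.054): print('red',z,onz('top',337.7,182,z),onz('scene',367.9,305.5,z))
print(tri(('top',338,181.5),('scene',367.9,300.5)))
```

```text
[[0.64108584 0.14061801 0.012     ]
 [0.62664811 0.02365127 0.012     ]
 [0.49990151 0.03839384 0.012     ]
 [0.51431901 0.15536952 0.012     ]] [0.57048862 0.08950816 0.012     ] [np.float64(0.12762224504393685), np.float64(0.11785442532272385), np.float64(0.1276011106026332), np.float64(0.11786081850252904)]
-97.03668451360758
-97.02638843187248
173.36249944344237
173.36543545870273
spindle (array([0.57318213, 0.09089083, 0.11127901]), np.float64(0.0026915865827801173))
pin top (array([0.57166855, 0.12693528, 0.13839603]), np.float64(0.005778446137478125))
red 0.034 [0.6456047  0.02018225 0.034     ] [0.64455599 0.02404145 0.034     ]
red 0.05 [0.64158523 0.02032068 0.05      ] [0.65052914 0.01584665 0.05      ]
red 0.054 [0.64058036 0.02035528 0.054     ] [0.65202243 0.01379795 0.054     ]
(array([0.6426387 , 0.02104995, 0.05458303]), np.float64(0.003395311753344915))
```

```bash
cat >> h.py <<'E'
AX=np.array([.571,.090])
def st():
    s=telemetry.sense(); M=R.from_quat(s['tool_rot']).as_matrix(); return s,M,np.degrees(np.arctan2(M[1,2],M[0,2]))
def plan(xyz,yaw=None,half=True):
    s,M,a=st(); d=M.T@(np.array(xyz)-s['tcp_pos']); t=0
    if yaw is not None:
        t=(a-yaw+180)%360-180
        if half: t=(t+90)%180-90
        t=np.radians(t)
    return np.round(d,4),round(t,3)
def info():
    s,M,a=st(); p=s['tcp_pos']; r=p[:2]-AX; th=np.arctan2(r[1],r[0])
    f=s['force']; tan=np.array([np.sin(th),-np.cos(th),0])
    print('t',round(s['t'],2),'tcp',p.round(4),'jawyaw',a.round(1),'q6',s['q'][5].round(3),'q1',s['q'][0].round(3),'polar',np.linalg.norm(r).round(4),np.degrees(th).round(1),'F',f.round(2),'Ftan',(f@tan).round(2),'gap',round(s['finger_gap']*85.4,1))
E
python3 - <<'E'
from h import *
s,M,a=st(); print(M.round(3),a); info()
print(plan([.643,.021,.231],45.8))
print(plan([.643,.021,.231],45.8-180,False))
E
```

```text
[[-0.     0.933  0.36 ]
 [ 0.002  0.36  -0.933]
 [-1.     0.    -0.002]] -68.92617630456321
t 0.1 tcp [ 0.2246 -0.5825  0.2304] jawyaw -68.9 q6 -0.178 q1 -1.381 polar 0.7565 -117.2 F [0.1  0.24 0.02] Ftan 0.02 gap 85.3
(array([ 4.000e-04,  6.074e-01, -4.127e-01]), np.float64(1.139))
(array([ 4.000e-04,  6.074e-01, -4.127e-01]), np.float64(1.139))
```

Emit:
step_arm:
  commands:
    - [0,0.03,-0.02,-0.12]
    - [0,0.06,-0.04,-0.24]
    - [0,0.09,-0.06,-0.36]
    - [0,0.12,-0.08,-0.48]
    - [0,0.15,-0.1,-0.6]
    - [0,0.18,-0.12,-0.72]
    - [0,0.22,-0.145,-0.84]
    - [0,0.26,-0.17,-0.96]
  jaw: 0.034

```text
t: 0.77
tcp_pos: [0.4, -0.3376, 0.2305]
tool_rot: [0.085, 0.702, -0.083, 0.702]
force: [1.8, 0.1, -0.2]
finger_gap: 0.398
```

```bash
python3 -c "
from h import *
info(); print(plan([.643,.021,.2],45.8))"
```

```text
t 0.77 tcp [ 0.4    -0.3376  0.2305] jawyaw -13.6 q6 -0.678 q1 -0.915 polar 0.4605 -111.8 F [ 1.76  0.09 -0.18] Ftan -1.6 gap 34.0
(array([0.0313, 0.4057, 0.1516]), np.float64(-1.038))
```

Emit:
step_arm:
  commands:
    - [0,0.037,0.014,-0.12]
    - [0,0.075,0.028,-0.24]
    - [0,0.112,0.042,-0.36]
    - [0,0.15,0.056,-0.48]
    - [0,0.187,0.07,-0.6]
    - [0,0.225,0.084,-0.72]
    - [0,0.262,0.098,-0.84]
    - [0,0.3,0.112,-0.96]

```text
t: 1.43
tcp_pos: [0.5801, -0.0706, 0.2307]
tool_rot: [-0.251, 0.661, 0.253, 0.661]
force: [0.3, -1.3, 0.3]
finger_gap: 0.4
```

```bash
python3 -c "
from h import *
info(); print(plan([.643,.021,.13],45.8))"
```

```text
t 1.43 tcp [ 0.5801 -0.0706  0.2307] jawyaw 41.7 q6 -1.042 q1 -0.313 polar 0.1608 -86.8 F [ 0.32 -1.31  0.27] Ftan -0.25 gap 34.1
(array([0.1009, 0.0262, 0.1078]), np.float64(-0.071))
```

Emit:
step_arm:
  commands:
    - [0,0.007,0.03,-0.02]
    - [0,0.014,0.06,-0.04]
    - [0,0.021,0.09,-0.06]
    - [0.02,0.026,0.108,-0.071]
    - [0.05,0.026,0.108,-0.071]
    - [0.08,0.026,0.108,-0.071]
    - [0.1,0.026,0.108,-0.071]
    - [0.1,0.026,0.108,-0.071]

```text
t: 2.1
tcp_pos: [0.6392, 0.0218, 0.1253]
tool_rot: [-0.272, 0.655, 0.278, 0.648]
force: [-0.7, -0.1, -0.9]
finger_gap: 0.399
```

```bash
python3 -c "
from h import *
info(); print(plan([.643,.021,.032],45.8))
im=optics.snapshot('scene'); crop(im,280,180,160,150,4,'pics/s1.png')"
```

```text
t 2.1 tcp [0.6392 0.0218 0.1253] jawyaw 45.8 q6 -0.942 q1 -0.141 polar 0.0964 -45.0 F [-0.73 -0.07 -0.91] Ftan 0.56 gap 34.1
(array([ 0.0933, -0.0045,  0.0027]), np.float64(0.0))
```

View pics/s1.png

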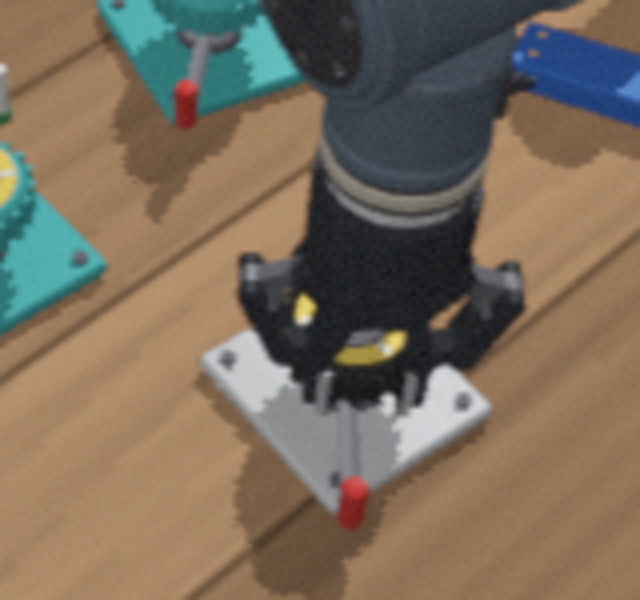

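Both fingertips straddle the bar (crop 322 and 407, row 390) and the red handle stands in front at (352,500). I'll descend onto it.

Emit:
step_arm:
  commands:
    - [0.015,-0.004,0.003,0]
    - [0.03,-0.004,0.003,0]
    - [0.045,-0.004,0.003,0]
    - [0.06,-0.004,0.003,0]
    - [0.072,-0.004,0.003,0]
    - [0.082,-0.004,0.003,0]
    - [0.09,-0.004,0.003,0]
    - [0.091,-0.004,0.003,0]

```text
t: 2.82
tcp_pos: [0.6447, 0.0211, 0.036]
tool_rot: [-0.272, 0.654, 0.278, 0.649]
force: [-1.0, -0.5, -0.1]
finger_gap: 0.398
```

```bash
python3 -c "
from h import *
info(); 
im=optics.snapshot('scene'); crop(im,300,200,140,130,5,'pics/s2.png')
im=optics.snapshot('top'); crop(im,250,130,140,130,5,'pics/t2.png')
def arc(th,r=.1,z=.034): return [AX[0]+r*np.cos(np.radians(th)),AX[1]+r*np.sin(np.radians(th)),z]
for th in (-50,-55,-60,-65,-70): print(th,plan(arc(th),th+90))"
```

```text
t 2.82 tcp [0.6447 0.0211 0.036 ] jawyaw 45.8 q6 -0.942 q1 -0.141 polar 0.1009 -43.1 F [-0.96 -0.48 -0.09] Ftan 1.01 gap 34.0
-50 (array([ 0.0031,  0.0018, -0.0125]), np.float64(0.101))
-55 (array([ 0.0031,  0.0031, -0.0211]), np.float64(0.188))
-60 (array([ 0.0032,  0.0051, -0.0296]), np.float64(0.276))
-65 (array([ 0.0032,  0.0078, -0.0379]), np.float64(0.363))
-70 (array([ 0.0033,  0.0113, -0.0459]), np.float64(0.45))
```

View pics/s2.png

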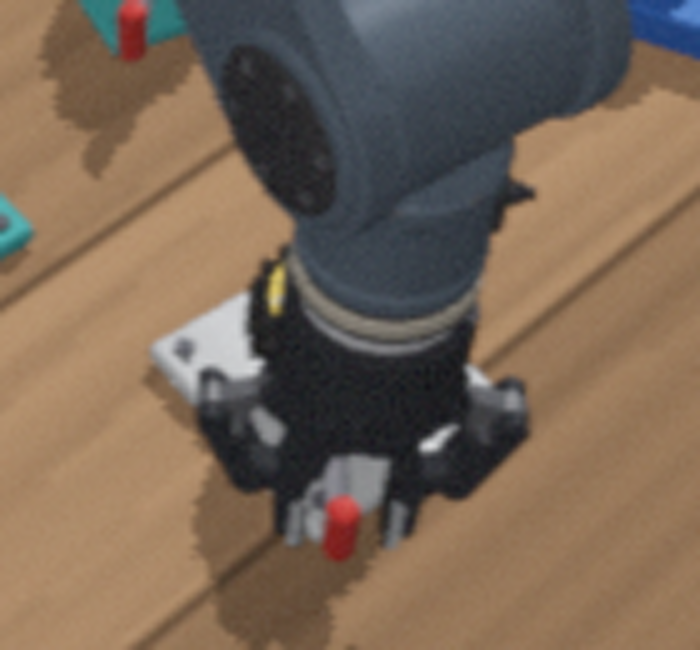

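View pics/t2.png

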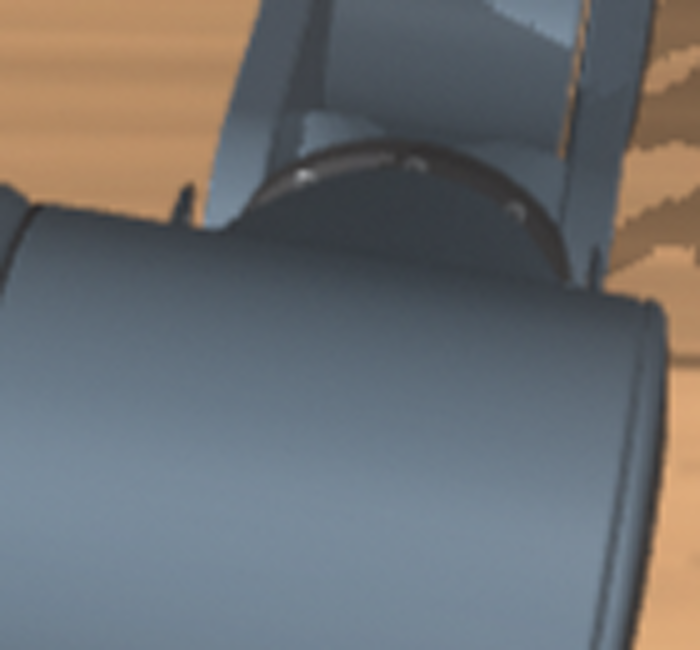

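```bash
python3 -c "
from h import *
s,M,a=st();print(proj('scene',[.6427,.0203,.037]),proj('scene',s['tcp_pos']))
print(onz('scene',368.4,305.6,.037), M.round(3))"
```

```text
[366.19998892 305.20979597] [367.31967542 305.7773941 ]
[0.64657629 0.0231264  0.037     ] [[-0.008 -0.717  0.697]
 [ 0.004  0.697  0.717]
 [-1.     0.008 -0.003]]
```

Emit:
step_arm:
  commands:
    - [0,0,-0.006,0.04]
    - [0,0.001,-0.012,0.1]
    - [0,0.002,-0.018,0.16]
    - [0,0.004,-0.024,0.22]
    - [0,0.005,-0.03,0.28]
    - [0,0.007,-0.036,0.34]
    - [0,0.009,-0.042,0.4]
    - [0,0.012,-0.047,0.46]
  jaw: 0.024

```text
t: 3.58
tcp_pos: [0.6068, -0.0042, 0.0384]
tool_rot: [-0.117, 0.697, 0.119, 0.697]
force: [5.3, 1.7, -4.0]
finger_gap: 0.283
```

```bash
cat >> h.py <<'E'
def arc(th,r=.1,z=.034): return [AX[0]+r*np.cos(np.radians(th)),AX[1]+r*np.sin(np.radians(th)),z]
E
python3 -c "
from h import *
info(); 
for th in range(-72,-101,-4): print(th,plan(arc(th),th+90))"
```

```text
t 3.58 tcp [ 0.6068 -0.0042  0.0384] jawyaw 19.2 q6 -0.531 q1 -0.192 polar 0.1008 -69.2 F [ 5.26  1.7  -4.03] Ftan -5.51 gap 24.1
-72 (array([ 0.0044,  0.0007, -0.005 ]), np.float64(0.021))
-76 (array([ 0.0044,  0.0011, -0.0119]), np.float64(0.091))
-80 (array([ 0.0044,  0.002 , -0.0188]), np.float64(0.161))
-84 (array([ 0.0044,  0.0034, -0.0257]), np.float64(0.231))
-88 (array([ 0.0044,  0.0052, -0.0324]), np.float64(0.301))
-92 (array([ 0.0044,  0.0075, -0.039 ]), np.float64(0.37))
-96 (array([ 0.0044,  0.0103, -0.0454]), np.float64(0.44))
-100 (array([ 0.0044,  0.0134, -0.0516]), np.float64(0.51))
```

Emit:
step_arm:
  commands:
    - [0.001,0.001,-0.008,0.05]
    - [0.002,0.001,-0.014,0.11]
    - [0.003,0.002,-0.02,0.17]
    - [0.003,0.003,-0.026,0.23]
    - [0.003,0.005,-0.032,0.3]
    - [0.003,0.007,-0.038,0.36]
    - [0.003,0.01,-0.044,0.42]
    - [0.003,0.0125,-0.05,0.48]

```text
t: 4.25
tcp_pos: [0.5607, -0.0098, 0.0376]
tool_rot: [0.053, 0.701, -0.052, 0.709]
force: [6.3, 0.7, 0.6]
finger_gap: 0.283
```

```bash
python3 -c "
from h import *
info(); print(plan(arc(-98.6),-8.6))
im=optics.snapshot('scene'); crop(im,300,200,140,130,5,'pics/s3.png')"
```

```text
t 4.25 tcp [ 0.5607 -0.0098  0.0376] jawyaw -8.5 q6 -0.075 q1 -0.219 polar 0.1003 -95.9 F [6.3  0.74 0.62] Ftan -6.19 gap 24.2
(array([ 0.0036,  0.0002, -0.0048]), np.float64(0.002))
```

View pics/s3.png

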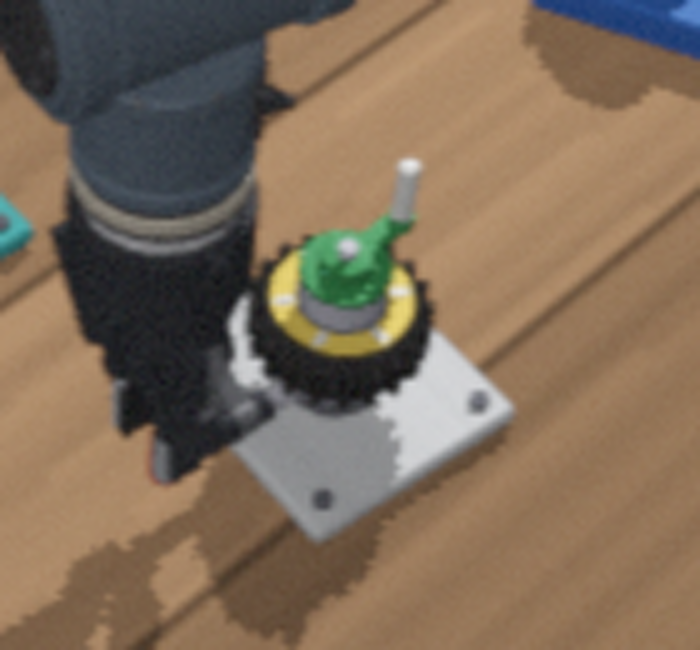

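Emit:
step_arm:
  commands:
    - [0,0,-0.003,0]
    - [0,0,-0.005,0]
    - [0,0,-0.005,0]
    - [0,0,-0.001,0]
    - [-0.01,0,-0.001,0]
    - [-0.04,0,-0.001,0]
    - [-0.08,0,-0.001,0]
    - [-0.12,0,-0.001,0]

```text
t: 4.97
tcp_pos: [0.5536, -0.0088, 0.1577]
tool_rot: [0.054, 0.706, -0.051, 0.705]
force: [1.2, -0.9, -1.0]
finger_gap: 0.283
```

Emit:
step_arm:
  commands:
    - [-0.02,-0.03,0,0]
    - [-0.03,-0.06,0,0]
    - [-0.04,-0.09,0,0]
    - [-0.04,-0.12,0,0]
    - [-0.04,-0.15,0,0]
    - [-0.04,-0.18,0,0]
    - [-0.04,-0.18,0,0]

```text
t: 5.55
tcp_pos: [0.5257, -0.1915, 0.1975]
tool_rot: [0.055, 0.706, -0.054, 0.704]
force: [0.3, -0.1, 0.1]
finger_gap: 0.281
```

```bash
python3 -c "
from h import *
info()
t=optics.snapshot('top'); s=optics.snapshot('scene')
a=cv2.resize(t[170:260,260:360],None,fx=4,fy=4,interpolation=cv2.INTER_CUBIC)
b=cv2.resize(s[225:315,320:420],None,fx=4,fy=4,interpolation=cv2.INTER_CUBIC)
cv2.imwrite('pics/c1.png',np.hstack([a,b])[:,:,::-1])
cv2.imwrite('pics/t3.png',t[:,:,::-1])
for n,im in(('top',t[170:270,260:370]),('scene',s[200:340,290:430])):
  hsv=cv2.cvtColor(np.ascontiguousarray(im),cv2.COLOR_RGB2HSV)
  red=((hsv[...,0]<8)|(hsv[...,0]>172))&(hsv[...,1]>150)&(hsv[...,2]>90); ys,xs=np.where(red); o=(260,170) if n=='top' else (290,200)
  if len(xs): p=onz(n,xs.mean()+o[0],ys.mean()+o[1],.047 if n=='top' else .037); d=p[:2]-AX; print(n,len(xs),p,np.hypot(*d),np.degrees(np.arctan2(d[1],d[0])))
"
```

```text
t 5.55 tcp [ 0.5257 -0.1915  0.1975] jawyaw -8.8 q6 -0.396 q1 -0.549 polar 0.2851 -99.1 F [ 0.29 -0.05  0.1 ] Ftan -0.29 gap 24.0
top 51 [ 0.55798354 -0.00814928  0.047     ] 0.09900863110794952 -97.55442651226538
scene 105 [0.47924349 0.06148453 0.037     ] 0.09608532521119612 -162.73615451306068
```

View pics/c1.png

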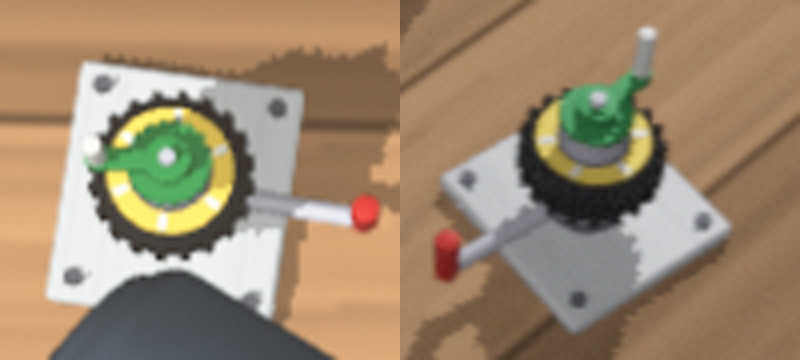

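```bash
python3 -c "
from h import *
for z in (.13,.134): print(onz('top',283.25,207.2,z))
print(onz('scene',382,233,.133),onz('scene',382,238,.116))
print(tri(('top',283.25,207.2),('scene',382,233)))
print('axis',onz('top',301.6,208.8,.108),tri(('top',301.6,208.8),('scene',369.5,249.5)))
for u,v in((301.5,215.5),): print(onz('top',302,214.5,.074))
"
```

```text
[0.57007384 0.12400138 0.13      ]
[0.56925248 0.1236684  0.134     ]
[0.57435823 0.12914568 0.133     ] [0.57546907 0.13070494 0.116     ]
(array([0.57205994, 0.12648369, 0.13236017]), np.float64(0.007147580739775297))
axis [0.57215186 0.09001753 0.108     ] (array([0.57370376, 0.091422  , 0.10606176]), np.float64(0.003436966269192359))
[0.56746353 0.09066278 0.074     ]
```

```bash
sed -i 's/^AX=.*/AX=np.array([.572,.0905])/' h.py; python3 -c "
from h import *
print(plan([.5715,.1255,.175],160,False))"
```

```text
(array([ 0.0236,  0.3159, -0.0016]), np.float64(-2.944))
```

Emit:
step_arm:
  commands:
    - [0,0.02,0,-0.12]
    - [0,0.04,0,-0.24]
    - [0,0.06,0,-0.36]
    - [0,0.08,0,-0.48]
    - [0,0.1,0,-0.6]
    - [0,0.12,0,-0.72]
    - [0,0.14,0,-0.84]
    - [0,0.16,0,-0.96]

```text
t: 6.32
tcp_pos: [0.5483, -0.0259, 0.1977]
tool_rot: [-0.278, 0.65, 0.284, 0.648]
force: [0.3, 0.7, -0.3]
finger_gap: 0.283
```

```bash
python3 -c "
from h import *
info();print(plan([.5715,.1255,.175],160,False))"
```

```text
t 6.32 tcp [ 0.5483 -0.0259  0.1977] jawyaw 46.8 q6 -1.073 q1 -0.254 polar 0.1188 -101.5 F [ 0.34  0.67 -0.34] Ftan -0.2 gap 24.1
(array([0.0236, 0.0866, 0.1263]), np.float64(-1.976))
```

Emit:
step_arm:
  commands:
    - [0,0.01,0.015,-0.12]
    - [0,0.02,0.03,-0.24]
    - [0,0.03,0.045,-0.36]
    - [0,0.04,0.06,-0.48]
    - [0,0.05,0.075,-0.6]
    - [0,0.06,0.09,-0.72]
    - [0,0.075,0.11,-0.84]
    - [0,0.086,0.126,-0.96]

```text
t: 6.98
tcp_pos: [0.5699, 0.1279, 0.1984]
tool_rot: [-0.546, 0.444, 0.555, 0.444]
force: [0.4, -1.1, -0.8]
finger_gap: 0.282
```

```bash
python3 -c "
from h import *
info();print(plan([.5715,.1255,.16],160,False))"
```

```text
t 6.98 tcp [0.5699 0.1279 0.1984] jawyaw 102.3 q6 -1.764 q1 0.026 polar 0.0375 93.2 F [ 0.39 -1.07 -0.82] Ftan 0.33 gap 24.1
(array([ 0.0384, -0.0014, -0.0031]), np.float64(-1.008))
```

Emit:
step_arm:
  commands:
    - [0,-0.001,-0.003,-0.12]
    - [0,-0.001,-0.003,-0.24]
    - [0,-0.001,-0.003,-0.36]
    - [0,-0.001,-0.003,-0.48]
    - [0.01,-0.001,-0.003,-0.6]
    - [0.02,-0.001,-0.003,-0.72]
    - [0.03,-0.001,-0.003,-0.84]
    - [0.038,-0.001,-0.003,-0.96]

```text
t: 7.65
tcp_pos: [0.5689, 0.1272, 0.1597]
tool_rot: [-0.689, 0.135, 0.699, 0.138]
force: [-1.5, 1.4, 0.1]
finger_gap: 0.279
```

```bash
python3 -c "
from h import *
info();print(plan([.5715,.1255,.113],160,False))
s=optics.snapshot('scene'); crop(s,300,180,140,130,5,'pics/s4.png')"
```

```text
t 7.65 tcp [0.5689 0.1272 0.1597] jawyaw 157.7 q6 -2.734 q1 0.024 polar 0.0368 94.8 F [-1.47  1.4   0.15] Ftan -1.35 gap 23.8
(array([ 0.0466,  0.0007, -0.0038]), np.float64(-0.039))
```

View pics/s4.png

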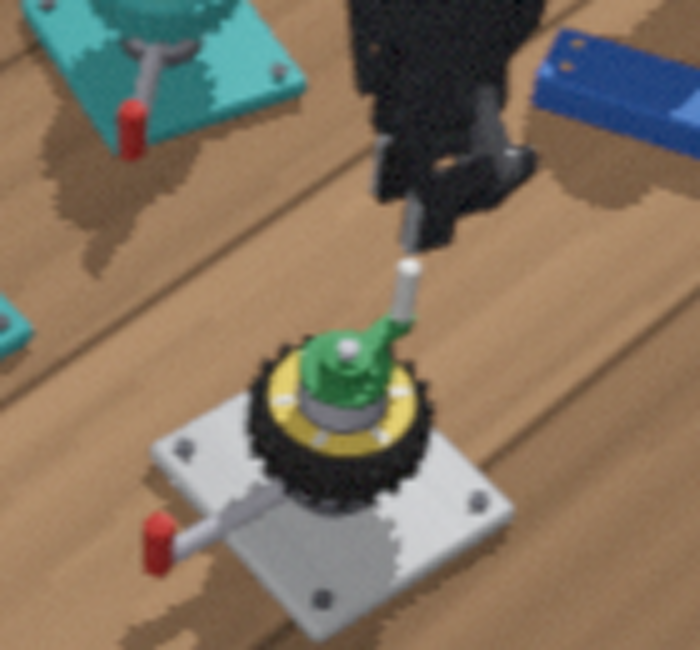

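```bash
python3 -c "
from h import *
s,M,a=st(); print(M.round(3)); print(proj('scene',s['tcp_pos']))
for z in (.155,.16,.165): print(z,onz('scene',379.4,224.2,z))
print(onz('scene',381.6,233.4,.134), onz('scene',382.6,229.6,.16))"
```

```text
[[-0.016 -0.376 -0.927]
 [ 0.008 -0.927  0.375]
 [-1.    -0.001  0.018]]
[380.42391995 224.03662836]
0.155 [0.56499037 0.12750097 0.155     ]
0.16 [0.56775944 0.12374321 0.16      ]
0.165 [0.57052851 0.11998545 0.165     ]
[0.57508738 0.12691096 0.134     ] [0.58283863 0.11742    0.16      ]
```

Emit:
step_arm:
  commands:
    - [0,0.0,-0.004,-0.02]
    - [0.008,0.0,-0.004,-0.02]
    - [0.016,0.0,-0.004,-0.02]
    - [0.024,0.0,-0.004,-0.02]
    - [0.032,0.0,-0.004,-0.02]
    - [0.04,0.0,-0.004,-0.02]
    - [0.046,0,-0.004,-0.02]
    - [0.046,0,-0.004,-0.02]
  jaw: 0.028

```text
t: 8.37
tcp_pos: [0.5697, 0.1259, 0.1104]
tool_rot: [-0.688, 0.127, 0.703, 0.13]
force: [0.0, -0.3, 0.1]
finger_gap: 0.329
```

```bash
python3 -c "
from h import *
info();print(plan([.5715,.1255,.113],160,False))
s=optics.snapshot('scene'); crop(s,300,180,140,130,5,'pics/s5.png')"
```

```text
t 8.37 tcp [0.5697 0.1259 0.1104] jawyaw 159.1 q6 -2.761 q1 0.022 polar 0.0354 93.7 F [ 0.03 -0.28  0.06] Ftan 0.01 gap 28.1
(array([-0.0027, -0.0003, -0.0018]), np.float64(-0.016))
```

View pics/s5.png

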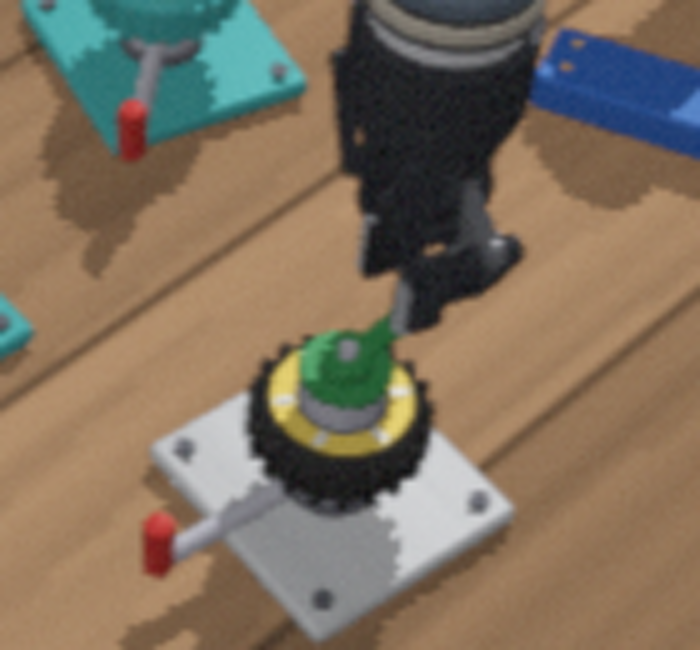

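```bash
cat >> h.py <<'E'
def rows(th0,step,n,z0,yawmax=159,r=.035):
    for i in range(1,n+1):
        th=th0-step*i; d,t=plan(arc(th,r,z0-.0025*np.radians(step*i)),min(yawmax,th+90),False); print(round(th,1),d.tolist(),t)
E
python3 -c "
from h import *
rows(93,6,8,.1104)"
```

```text
87 [0.0009, -0.0009, -0.0036] 0.001
81 [0.0011, -0.0018, -0.0071] 0.001
75 [0.0013, -0.0024, -0.0107] 0.001
69 [0.0015, -0.0026, -0.0144] 0.001
63 [0.0017, -0.0024, -0.0181] 0.106
57 [0.0019, -0.0018, -0.0217] 0.211
51 [0.002, -0.0009, -0.0252] 0.315
45 [0.0022, 0.0005, -0.0287] 0.42
```

Emit:
step_arm:
  commands:
    - [0,-0.001,-0.003,0]
    - [0,-0.002,-0.007,0]
    - [0,-0.002,-0.011,0]
    - [0,-0.003,-0.014,0]
    - [0,-0.002,-0.018,0.1]
    - [0.001,-0.002,-0.022,0.2]
  jaw: 0.018

```text
t: 8.92
tcp_pos: [0.5919, 0.12, 0.1101]
tool_rot: [-0.672, 0.198, 0.685, 0.2]
force: [-0.5, -0.1, 1.4]
finger_gap: 0.212
```

```bash
python3 -c "
from h import *
info();rows(57,6,8,.1095)
s=optics.snapshot('scene'); crop(s,300,180,140,130,5,'pics/s6.png')"
```

```text
t 8.92 tcp [0.5919 0.12   0.1101] jawyaw 147.3 q6 -2.567 q1 0.011 polar 0.0356 56.0 F [-0.47 -0.08  1.37] Ftan -0.35 gap 18.1
51 [0.0008, 0.0008, -0.003] 0.111
45 [0.001, 0.0013, -0.0066] 0.215
39 [0.0012, 0.0023, -0.0102] 0.32
33 [0.0014, 0.0036, -0.0136] 0.425
27 [0.0016, 0.0053, -0.0169] 0.529
21 [0.0018, 0.0073, -0.0199] 0.634
15 [0.002, 0.0097, -0.0228] 0.739
9 [0.0022, 0.0123, -0.0253] 0.844
```

View pics/s6.png

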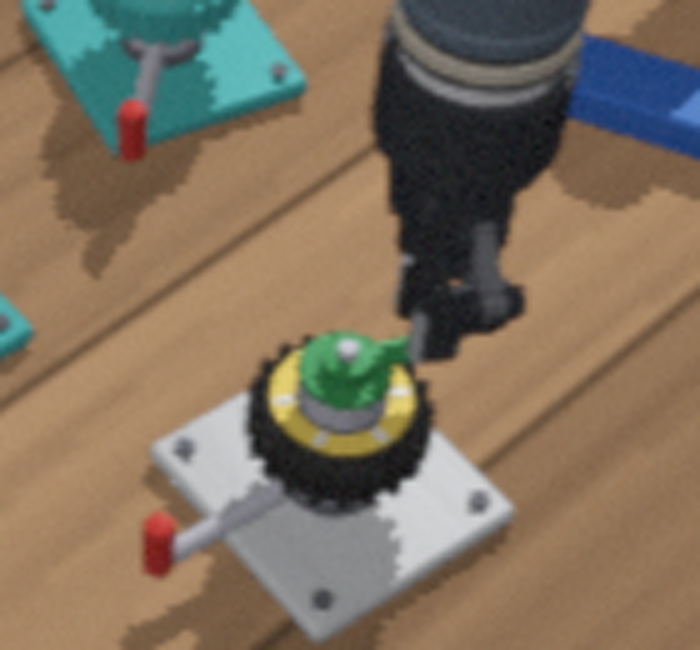

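Emit:
step_arm:
  commands:
    - [0,0.001,-0.003,0.11]
    - [0.001,0.001,-0.007,0.22]
    - [0.001,0.002,-0.01,0.32]
    - [0.001,0.004,-0.014,0.42]
    - [0.001,0.005,-0.017,0.53]
    - [0.001,0.005,-0.017,0.53]

```text
t: 9.47
tcp_pos: [0.605, 0.1056, 0.1087]
tool_rot: [-0.596, 0.372, 0.608, 0.37]
force: [-0.4, -0.2, 0.8]
finger_gap: 0.212
```

```bash
python3 -c "
from h import *
info();rows(27,6,6,.1085)"
```

```text
t 9.47 tcp [0.605  0.1056 0.1087] jawyaw 116.7 q6 -2.055 q1 -0.012 polar 0.0363 24.6 F [-0.42 -0.17  0.79] Ftan -0.02 gap 18.1
21 [0.0005, 0.0014, -0.0021] 0.1
15 [0.0007, 0.002, -0.0058] 0.205
9 [0.0009, 0.0029, -0.0093] 0.31
3 [0.0012, 0.0042, -0.0127] 0.414
-3 [0.0014, 0.0059, -0.016] 0.519
-9 [0.0016, 0.0079, -0.0191] 0.624
```

Emit:
step_arm:
  commands:
    - [0,0.001,-0.002,0.1]
    - [0.001,0.002,-0.006,0.2]
    - [0.001,0.003,-0.009,0.31]
    - [0.001,0.004,-0.013,0.42]
    - [0.001,0.006,-0.016,0.52]
    - [0.001,0.006,-0.016,0.52]

```text
t: 9.97
tcp_pos: [0.6074, 0.0882, 0.1078]
tool_rot: [-0.481, 0.515, 0.492, 0.511]
force: [0.7, 0.8, -0.2]
finger_gap: 0.212
```

```bash
python3 -c "
from h import *
info();rows(-3,6,6,.1072)
s=optics.snapshot('scene'); crop(s,300,180,140,130,5,'pics/s7.png')
info()"
```

```text
t 9.97 tcp [0.6074 0.0882 0.1078] jawyaw 87.0 q6 -1.565 q1 -0.041 polar 0.0355 -3.7 F [ 0.68  0.83 -0.21] Ftan -0.87 gap 18.1
-9 [0.0008, 0.0007, -0.0032] 0.105
-15 [0.0011, 0.0012, -0.0069] 0.21
-21 [0.0013, 0.0022, -0.0104] 0.315
-27 [0.0016, 0.0035, -0.0138] 0.42
-33 [0.0019, 0.0052, -0.0171] 0.524
-39 [0.0021, 0.0072, -0.0202] 0.629
t 10.02 tcp [0.6073 0.0884 0.1078] jawyaw 87.2 q6 -1.568 q1 -0.041 polar 0.0354 -3.5 F [-0.24  0.12  0.34] Ftan -0.1 gap 18.1
```

View pics/s7.png

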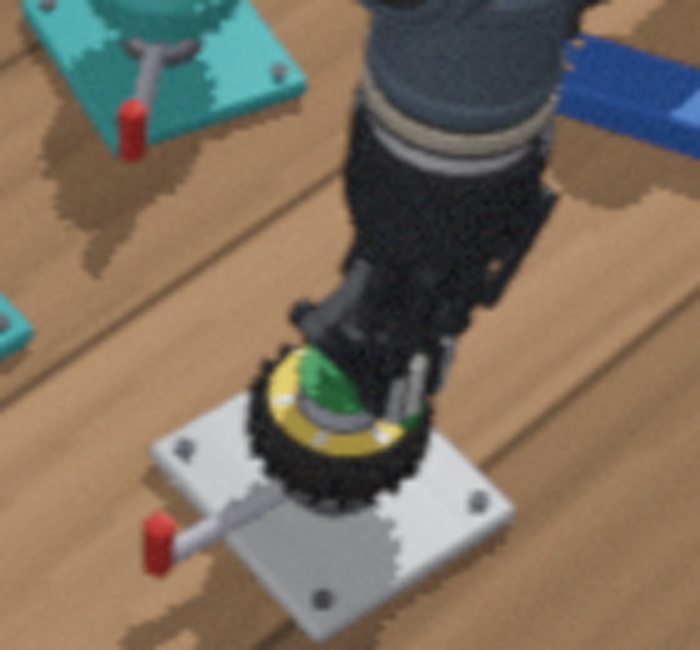

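The white pin (about crop 415,385) sits between the two fingers and has turned with them. Continuing.

Emit:
step_arm:
  commands:
    - [0.001,0.001,-0.003,0.1]
    - [0.001,0.001,-0.007,0.21]
    - [0.001,0.002,-0.01,0.31]
    - [0.0015,0.0035,-0.014,0.42]
    - [0.002,0.005,-0.017,0.52]
    - [0.002,0.005,-0.017,0.52]

```text
t: 10.52
tcp_pos: [0.6016, 0.0714, 0.106]
tool_rot: [-0.336, 0.623, 0.345, 0.617]
force: [-0.6, 0.2, -0.7]
finger_gap: 0.208
```

```bash
python3 -c "
from h import *
info();rows(-33,6,6,.1058)"
```

```text
t 10.52 tcp [0.6016 0.0714 0.106 ] jawyaw 57.6 q6 -1.079 q1 -0.069 polar 0.0352 -32.8 F [-0.62  0.15 -0.74] Ftan 0.21 gap 17.7
-39 [0.0005, 0.0005, -0.0038] 0.115
-45 [0.0008, 0.0011, -0.0074] 0.219
-51 [0.0011, 0.002, -0.0109] 0.324
-57 [0.0014, 0.0034, -0.0144] 0.429
-63 [0.0017, 0.0051, -0.0176] 0.534
-69 [0.002, 0.0071, -0.0207] 0.638
```

Emit:
step_arm:
  commands:
    - [0.001,0.0005,-0.004,0.11]
    - [0.001,0.001,-0.0075,0.22]
    - [0.001,0.002,-0.011,0.32]
    - [0.0015,0.0035,-0.0145,0.43]
    - [0.002,0.005,-0.018,0.53]
    - [0.002,0.005,-0.018,0.53]

```text
t: 11.02
tcp_pos: [0.5879, 0.0589, 0.1044]
tool_rot: [-0.164, 0.691, 0.171, 0.683]
force: [-0.3, 0.1, -0.3]
finger_gap: 0.213
```

```bash
python3 -c "
from h import *
info();rows(-63,6,6,.1045)"
```

```text
t 11.02 tcp [0.5879 0.0589 0.1044] jawyaw 27.4 q6 -0.575 q1 -0.092 polar 0.0354 -63.4 F [-0.25  0.09 -0.27] Ftan 0.18 gap 18.2
-69 [0.0002, 0.0006, -0.0034] 0.112
-75 [0.0005, 0.0012, -0.007] 0.217
-81 [0.0008, 0.0022, -0.0106] 0.322
-87 [0.0011, 0.0035, -0.014] 0.426
-93 [0.0014, 0.0052, -0.0172] 0.531
-99 [0.0017, 0.0072, -0.0203] 0.636
```

Emit:
step_arm:
  commands:
    - [0,0.0005,-0.0035,0.11]
    - [0.0005,0.001,-0.007,0.22]
    - [0.001,0.002,-0.0105,0.32]
    - [0.001,0.0035,-0.014,0.43]
    - [0.0015,0.005,-0.017,0.53]

```text
t: 11.43
tcp_pos: [0.5714, 0.0556, 0.1035]
tool_rot: [0.019, 0.711, -0.015, 0.703]
force: [1.7, 0.7, -0.2]
finger_gap: 0.211
```

```bash
python3 -c "
from h import *
info();
s=optics.snapshot('scene'); crop(s,300,180,140,130,5,'pics/s8.png')
info();rows(-92,6,6,.1030)"
```

```text
t 11.43 tcp [0.5714 0.0556 0.1035] jawyaw -2.8 q6 -0.056 q1 -0.1 polar 0.0349 -91.0 F [ 1.66  0.75 -0.18] Ftan -1.65 gap 18.0
t 11.48 tcp [0.5704 0.0556 0.1033] jawyaw -3.0 q6 -0.053 q1 -0.1 polar 0.0349 -92.5 F [ 0.27 -1.74  0.18] Ftan -0.34 gap 18.4
-98 [0.0006, 0.0001, -0.0033] 0.088
-104 [0.0009, 0.0006, -0.0069] 0.192
-110 [0.0013, 0.0014, -0.0105] 0.297
-116 [0.0016, 0.0027, -0.0139] 0.402
-122 [0.0019, 0.0043, -0.0172] 0.506
-128 [0.0022, 0.0062, -0.0203] 0.611
```

View pics/s8.png

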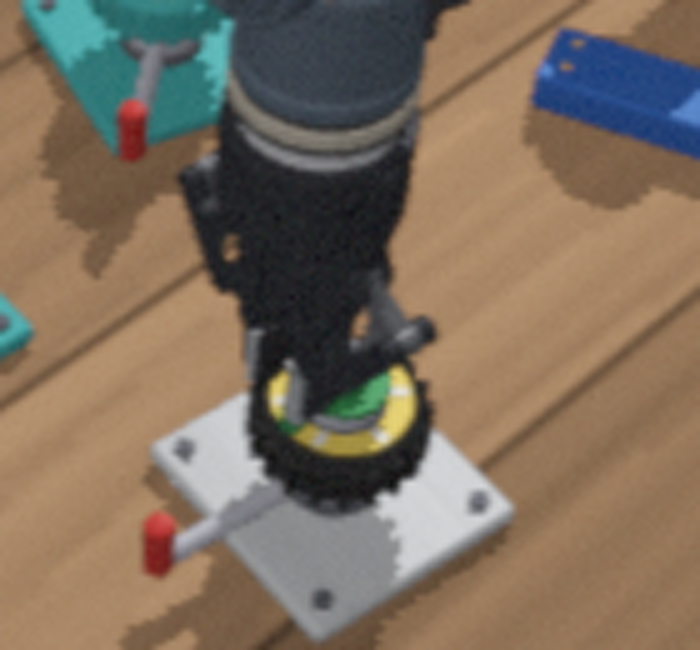

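Emit:
step_arm:
  commands:
    - [0.0005,0,-0.0035,0.09]
    - [0.001,0.0005,-0.007,0.19]
    - [0.0013,0.0014,-0.0105,0.3]
    - [0.0016,0.0027,-0.014,0.4]
    - [0.0016,0.0027,-0.014,0.4]

```text
t: 11.9
tcp_pos: [0.5573, 0.0591, 0.1024]
tool_rot: [0.158, 0.694, -0.155, 0.685]
force: [1.2, -1.0, 0.5]
finger_gap: 0.212
```

```bash
python3 -c "
from h import *
info();rows(-116,6,6,.1020)"
```

```text
t 11.9 tcp [0.5573 0.0591 0.1024] jawyaw -25.6 q6 0.346 q1 -0.096 polar 0.0347 -115.1 F [ 1.2  -1.03  0.52] Ftan -1.52 gap 18.1
-122 [0.0007, -0.0001, -0.0042] 0.112
-128 [0.001, 0.0005, -0.0078] 0.217
-134 [0.0013, 0.0015, -0.0113] 0.322
-140 [0.0016, 0.0028, -0.0147] 0.426
-146 [0.0019, 0.0045, -0.018] 0.531
-152 [0.0022, 0.0065, -0.021] 0.636
```

Emit:
step_arm:
  commands:
    - [0.0005,0,-0.004,0.11]
    - [0.001,0.0005,-0.0078,0.22]
    - [0.0013,0.0015,-0.0113,0.32]
    - [0.0013,0.0015,-0.0113,0.32]

```text
t: 12.23
tcp_pos: [0.5494, 0.0649, 0.1019]
tool_rot: [0.263, 0.66, -0.262, 0.654]
force: [1.9, -1.3, 2.2]
finger_gap: 0.214
```

```bash
python3 -c "
from h import *
info();optics.snapshot('scene');info();rows(-134,4,6,.1010)"
```

```text
t 12.23 tcp [0.5494 0.0649 0.1019] jawyaw -43.5 q6 0.67 q1 -0.086 polar 0.0341 -131.5 F [ 1.86 -1.3   2.22] Ftan -2.26 gap 18.3
t 12.28 tcp [0.5493 0.0649 0.1018] jawyaw -43.4 q6 0.668 q1 -0.087 polar 0.0342 -131.5 F [ 2.02 -2.24  3.06] Ftan -3.0 gap 17.9
-138 [0.0011, -0.0007, -0.0039] 0.08
-142 [0.0013, -0.0004, -0.0063] 0.15
-146 [0.0014, 0.0, -0.0087] 0.219
-150 [0.0016, 0.0006, -0.0111] 0.289
-154 [0.0018, 0.0014, -0.0134] 0.359
-158 [0.002, 0.0023, -0.0157] 0.429
```

Emit:
step_arm:
  commands:
    - [0.0005,-0.0005,-0.004,0.08]
    - [0.001,-0.0005,-0.0065,0.15]
    - [0.001,-0.0005,-0.0065,0.15]
    - [0.001,-0.0005,-0.0065,0.15]

```text
t: 12.62
tcp_pos: [0.5458, 0.0685, 0.1015]
tool_rot: [0.309, 0.639, -0.308, 0.634]
force: [2.9, -3.6, 3.2]
finger_gap: 0.211
```

```bash
python3 -c "
from h import *
info();
for i in range(3): optics.snapshot('scene');info()
rows(-142,4,6,.1005)"
```

```text
t 12.62 tcp [0.5458 0.0685 0.1015] jawyaw -51.7 q6 0.818 q1 -0.08 polar 0.0342 -140.0 F [ 2.9  -3.62  3.17] Ftan -4.63 gap 18.0
t 12.67 tcp [0.5457 0.0686 0.1015] jawyaw -51.7 q6 0.819 q1 -0.08 polar 0.0342 -140.1 F [ 3.56 -2.44  3.75] Ftan -4.16 gap 17.6
t 12.72 tcp [0.5457 0.0686 0.1014] jawyaw -51.8 q6 0.82 q1 -0.08 polar 0.0342 -140.2 F [ 3.05 -3.34  2.81] Ftan -4.52 gap 17.8
t 12.77 tcp [0.5456 0.0686 0.1014] jawyaw -51.9 q6 0.821 q1 -0.08 polar 0.0343 -140.3 F [ 3.44 -2.68  3.  ] Ftan -4.27 gap 18.1
-146 [0.0011, -0.0006, -0.0034] 0.072
-150 [0.0013, -0.0004, -0.0059] 0.142
-154 [0.0015, 0.0001, -0.0083] 0.212
-158 [0.0017, 0.0007, -0.0106] 0.282
-162 [0.0018, 0.0014, -0.013] 0.352
-166 [0.002, 0.0023, -0.0152] 0.421
```

Emit:
step_arm:
  commands:
    - [0.0005,-0.0005,-0.0035,0.07]
    - [0.0005,-0.0005,-0.0035,0.07]
    - [0.0005,-0.0005,-0.0035,0.07]

```text
t: 13.02
tcp_pos: [0.5433, 0.071, 0.101]
tool_rot: [0.331, 0.627, -0.33, 0.623]
force: [3.4, -2.9, 3.1]
finger_gap: 0.21
```

```bash
python3 -c "
from h import *
info();
for i in range(3): optics.snapshot('scene');info()"
```

```text
t 13.02 tcp [0.5433 0.071  0.101 ] jawyaw -55.7 q6 0.892 q1 -0.076 polar 0.0347 -145.8 F [ 3.43 -2.9   3.12] Ftan -4.33 gap 17.9
t 13.07 tcp [0.5432 0.071  0.101 ] jawyaw -55.7 q6 0.893 q1 -0.076 polar 0.0348 -145.9 F [ 3.92 -2.55  3.4 ] Ftan -4.31 gap 18.3
t 13.12 tcp [0.5432 0.071  0.1009] jawyaw -55.8 q6 0.893 q1 -0.076 polar 0.0348 -145.9 F [ 3.37 -1.9   3.41] Ftan -3.46 gap 18.2
t 13.17 tcp [0.5432 0.071  0.1009] jawyaw -55.8 q6 0.894 q1 -0.076 polar 0.0348 -145.9 F [ 3.59 -3.31  3.12] Ftan -4.76 gap 18.0
```

Emit:
step_arm:
  commands:
    - [0,0,-0.002,0.035]
    - [0,0,-0.003,0.07]
    - [0,0,-0.003,0.07]

```text
t: 13.42
tcp_pos: [0.5417, 0.0733, 0.1009]
tool_rot: [0.353, 0.615, -0.352, 0.611]
force: [4.0, -3.1, 1.9]
finger_gap: 0.212
```

```bash
python3 -c "
from h import *
info();
for i in range(3): optics.snapshot('scene');info()"
```

```text
t 13.42 tcp [0.5417 0.0733 0.1009] jawyaw -59.8 q6 0.968 q1 -0.072 polar 0.0348 -150.4 F [ 4.04 -3.14  1.88] Ftan -4.72 gap 18.1
t 13.47 tcp [0.5417 0.0733 0.1009] jawyaw -59.7 q6 0.967 q1 -0.072 polar 0.0348 -150.4 F [ 3.09 -3.55  3.19] Ftan -4.61 gap 18.2
t 13.52 tcp [0.5417 0.0734 0.1009] jawyaw -59.7 q6 0.967 q1 -0.072 polar 0.0348 -150.5 F [ 2.98 -3.33  3.18] Ftan -4.36 gap 17.7
t 13.57 tcp [0.5417 0.0734 0.1009] jawyaw -59.7 q6 0.967 q1 -0.072 polar 0.0348 -150.5 F [ 3.93 -2.95  2.95] Ftan -4.5 gap 17.9
```

Emit:
step_arm:
  commands:
    - [0,0,0,0]
    - [0,0,0,0]
    - [-0.01,0,0,0]
    - [-0.03,0,0,0]
    - [-0.06,0,0,0]
    - [-0.08,0,0,0]
  jaw: 0.027

```text
t: 14.07
tcp_pos: [0.5411, 0.0736, 0.1825]
tool_rot: [0.352, 0.616, -0.352, 0.61]
force: [-0.1, -0.1, 0.7]
finger_gap: 0.319
```

```bash
python3 -c "
from h import *
info();print(plan([.5585,-.009,.17],-7.5))"
```

```text
t 14.07 tcp [0.5411 0.0736 0.1825] jawyaw -59.7 q6 0.967 q1 -0.072 polar 0.0352 -151.3 F [-0.07 -0.14  0.66] Ftan -0.09 gap 27.2
(array([ 0.012 , -0.0266,  0.0802]), np.float64(-0.911))
```

Emit:
step_arm:
  commands:
    - [0,-0.003,0.01,-0.12]
    - [0,-0.006,0.02,-0.24]
    - [0,-0.01,0.03,-0.36]
    - [0,-0.014,0.04,-0.48]
    - [0,-0.017,0.05,-0.6]
    - [0,-0.02,0.06,-0.72]
    - [0,-0.023,0.07,-0.84]
    - [0,-0.0266,0.08,-0.91]

```text
t: 14.73
tcp_pos: [0.5572, -0.0085, 0.1821]
tool_rot: [0.047, 0.709, -0.043, 0.702]
force: [-0.3, -0.5, 0.6]
finger_gap: 0.312
```

```bash
python3 -c "
from h import *
info();print(plan([.5585,-.009,.036],-7.5))
t=optics.snapshot('top'); s=optics.snapshot('scene')
a=cv2.resize(t[170:260,260:360],None,fx=4,fy=4,interpolation=cv2.INTER_CUBIC)
b=cv2.resize(s[215:305,320:420],None,fx=4,fy=4,interpolation=cv2.INTER_CUBIC)
cv2.imwrite('pics/c2.png',np.hstack([a,b])[:,:,::-1])"
```

```text
t 14.73 tcp [ 0.5572 -0.0085  0.1821] jawyaw -7.3 q6 -0.094 q1 -0.218 polar 0.1001 -98.5 F [-0.27 -0.52  0.56] Ftan 0.19 gap 26.7
(array([ 0.1461, -0.001 ,  0.0027]), np.float64(0.004))
```

View pics/c2.png

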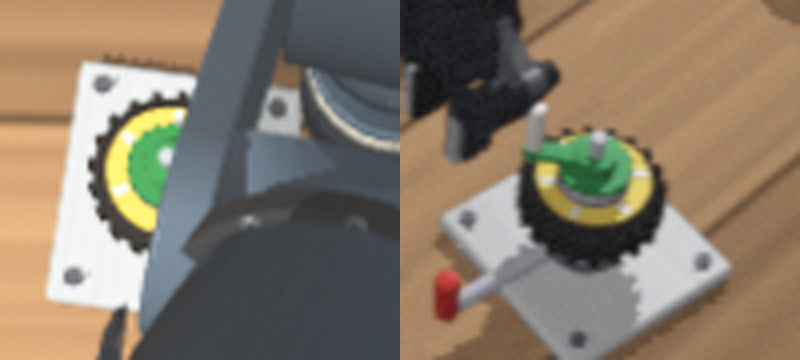

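The nut has dropped onto the wheel, with its pin at about crop (538,125). The lever is still at mid-travel, with its handle at crop (447,297). I'll descend over the handle.

Emit:
step_arm:
  commands:
    - [0.03,-0.003,0.001,0]
    - [0.06,-0.003,0.001,0]
    - [0.085,-0.003,0.001,0]
    - [0.105,-0.003,0.001,0]
    - [0.12,-0.003,0.001,0]
    - [0.132,-0.003,0.001,0]
    - [0.143,-0.003,0.001,0]
    - [0.143,-0.003,0.001,0]

```text
t: 15.5
tcp_pos: [0.5553, -0.0107, 0.0372]
tool_rot: [0.05, 0.71, -0.046, 0.701]
force: [0.5, -0.3, -0.6]
finger_gap: 0.316
```

```bash
cat >> h.py <<'E'
def lrows(th0,step,n):
    for i in range(1,n+1):
        th=th0-step*i; d,t=plan(arc(th,.102,.039),th+90); print(th,d.tolist(),t)
E
python3 -c "
from h import *
info();lrows(-98,4,8)
s=optics.snapshot('scene'); crop(s,280,200,140,130,5,'pics/s9.png')"
```

```text
t 15.5 tcp [ 0.5553 -0.0107  0.0372] jawyaw -7.7 q6 -0.092 q1 -0.223 polar 0.1026 -99.4 F [ 0.48 -0.26 -0.57] Ftan -0.52 gap 26.9
-102 [-0.0017, 0.0009, -0.0047] 0.075
-106 [-0.0016, 0.0016, -0.0118] 0.144
-110 [-0.0015, 0.0029, -0.0188] 0.214
-114 [-0.0014, 0.0047, -0.0257] 0.284
-118 [-0.0013, 0.0069, -0.0324] 0.354
-122 [-0.0012, 0.0096, -0.039] 0.424
-126 [-0.0011, 0.0127, -0.0454] 0.493
-130 [-0.001, 0.0163, -0.0516] 0.563
```

View pics/s9.png

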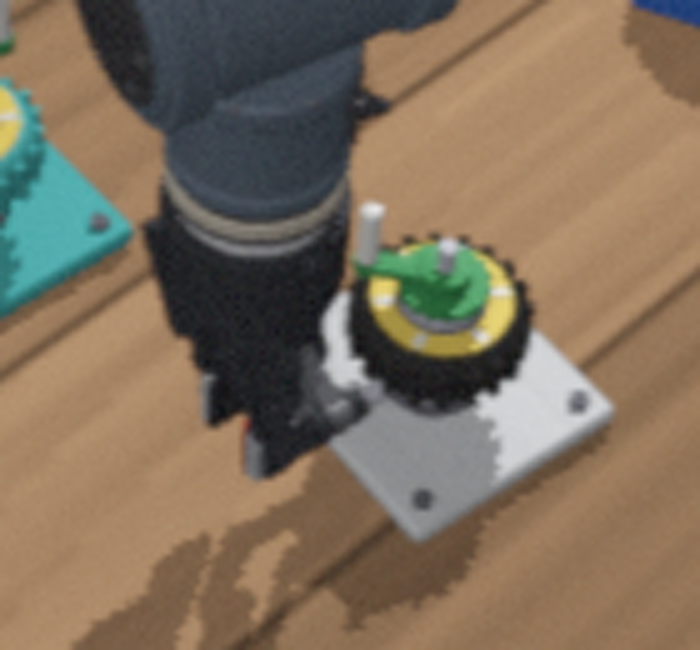

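Emit:
step_arm:
  commands:
    - [0,0.0005,-0.005,0.05]
    - [0,0.001,-0.0085,0.1]
    - [0,0.0015,-0.012,0.145]
    - [0,0.003,-0.017,0.19]
    - [0,0.004,-0.022,0.24]
    - [0,0.0055,-0.027,0.29]
    - [0,0.007,-0.0325,0.35]
    - [0,0.0095,-0.039,0.42]
  jaw: 0.024

```text
t: 16.22
tcp_pos: [0.5242, 0.0016, 0.0403]
tool_rot: [0.196, 0.68, -0.194, 0.68]
force: [5.7, -6.0, -6.4]
finger_gap: 0.281
```

```bash
python3 -c "
from h import *
info();lrows(-120,4,8)
s=optics.snapshot('scene'); crop(s,280,180,140,130,5,'pics/s10.png')"
```

```text
t 16.22 tcp [0.5242 0.0016 0.0403] jawyaw -32.0 q6 0.342 q1 -0.212 polar 0.1009 -118.3 F [ 5.66 -5.99 -6.36] Ftan -7.82 gap 24.0
-124 [0.0013, -0.0013, -0.0101] 0.035
-128 [0.0013, -0.0008, -0.0172] 0.105
-132 [0.0013, 0.0002, -0.0243] 0.175
-136 [0.0013, 0.0017, -0.0313] 0.244
-140 [0.0013, 0.0037, -0.0381] 0.314
-144 [0.0013, 0.0061, -0.0448] 0.384
-148 [0.0013, 0.009, -0.0513] 0.454
-152 [0.0014, 0.0123, -0.0576] 0.524
```

View pics/s10.png

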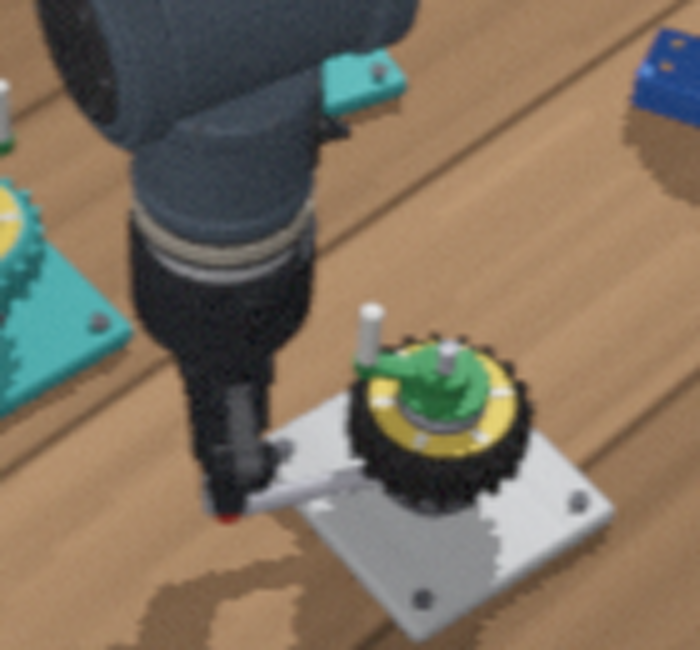

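Emit:
step_arm:
  commands:
    - [0,-0.0005,-0.005,0.02]
    - [0,-0.001,-0.01,0.05]
    - [0,-0.001,-0.014,0.08]
    - [0,-0.0005,-0.019,0.12]
    - [0,0,-0.024,0.17]
    - [0,0.001,-0.029,0.22]
    - [0,0.0025,-0.034,0.27]
    - [0,0.004,-0.039,0.32]

```text
t: 16.93
tcp_pos: [0.4953, 0.0253, 0.0418]
tool_rot: [0.304, 0.637, -0.301, 0.641]
force: [4.5, -6.6, -4.1]
finger_gap: 0.277
```

```bash
python3 -c "
from h import *
info();lrows(-140,3,8)"
```

```text
t 16.93 tcp [0.4953 0.0253 0.0418] jawyaw -50.6 q6 0.704 q1 -0.176 polar 0.1007 -139.7 F [ 4.45 -6.6  -4.07] Ftan -7.91 gap 23.7
-143 [0.0028, -0.0013, -0.0059] 0.042
-146 [0.0027, -0.0009, -0.0112] 0.094
-149 [0.0027, -0.0003, -0.0165] 0.146
-152 [0.0027, 0.0006, -0.0218] 0.199
-155 [0.0027, 0.0018, -0.027] 0.251
-158 [0.0027, 0.0033, -0.0321] 0.303
-161 [0.0027, 0.005, -0.0372] 0.356
-164 [0.0027, 0.007, -0.0422] 0.408
```

Emit:
step_arm:
  commands:
    - [0.001,-0.001,-0.0045,0.03]
    - [0.001,-0.001,-0.007,0.05]
    - [0.001,-0.001,-0.0095,0.075]
    - [0.001,-0.001,-0.012,0.1]
    - [0.001,-0.0005,-0.0145,0.125]
    - [0.001,-0.0005,-0.0165,0.145]

```text
t: 17.43
tcp_pos: [0.4879, 0.0362, 0.0419]
tool_rot: [0.35, 0.611, -0.346, 0.62]
force: [3.4, -7.4, -3.9]
finger_gap: 0.282
```

```bash
python3 -c "
from h import *
info();lrows(-149,1,7)"
```

```text
t 17.43 tcp [0.4879 0.0362 0.0419] jawyaw -59.0 q6 0.872 q1 -0.155 polar 0.1001 -147.2 F [ 3.4  -7.38 -3.88] Ftan -8.04 gap 24.1
-150 [0.0028, -0.002, -0.005] 0.018
-151 [0.0028, -0.0019, -0.0068] 0.036
-152 [0.0028, -0.0018, -0.0086] 0.053
-153 [0.0028, -0.0017, -0.0104] 0.07
-154 [0.0028, -0.0016, -0.0121] 0.088
-155 [0.0028, -0.0014, -0.0139] 0.105
-156 [0.0028, -0.0012, -0.0157] 0.123
```

Emit:
step_arm:
  commands:
    - [0.001,-0.001,-0.003,0.015]
    - [0.001,-0.001,-0.004,0.02]
    - [0.001,-0.001,-0.005,0.03]
    - [0.001,-0.001,-0.006,0.035]
    - [0.001,-0.001,-0.007,0.04]
    - [0.001,-0.001,-0.007,0.04]

```text
t: 17.93
tcp_pos: [0.4855, 0.0401, 0.0419]
tool_rot: [0.362, 0.602, -0.358, 0.615]
force: [1.2, -8.4, -3.9]
finger_gap: 0.283
```

```bash
python3 -c "
from h import *
info();lrows(-152,1,5)"
```

```text
t 17.93 tcp [0.4855 0.0401 0.0419] jawyaw -61.2 q6 0.923 q1 -0.147 polar 0.1001 -149.8 F [ 1.24 -8.38 -3.94] Ftan -7.86 gap 24.2
-153 [0.0028, -0.0019, -0.0057] 0.031
-154 [0.0028, -0.0019, -0.0075] 0.048
-155 [0.0027, -0.0018, -0.0093] 0.066
-156 [0.0027, -0.0016, -0.0111] 0.083
-157 [0.0027, -0.0015, -0.0128] 0.101
```

Emit:
step_arm:
  commands:
    - [0.001,-0.001,-0.004,0.02]
    - [0.001,-0.001,-0.005,0.03]
    - [0.001,-0.001,-0.006,0.035]
    - [0.001,-0.001,-0.0065,0.04]

```text
t: 18.27
tcp_pos: [0.4835, 0.0438, 0.0418]
tool_rot: [0.374, 0.593, -0.37, 0.609]
force: [0.7, -9.7, -3.2]
finger_gap: 0.28
```

```bash
python3 -c "
from h import *
info()"
```

```text
t 18.27 tcp [0.4835 0.0438 0.0418] jawyaw -63.5 q6 0.975 q1 -0.139 polar 0.1001 -152.1 F [ 0.69 -9.69 -3.23] Ftan -8.89 gap 23.9
```

Emit:
step_arm:
  commands:
    - [0,0,0.002,0]
    - [0,0,0.002,0]
    - [0,0,0.002,0]
    - [-0.02,0,0.002,0]
    - [-0.05,0,0.002,0]
    - [-0.09,0,0.002,0]
    - [-0.13,0,0.002,0]
    - [-0.16,0,0.002,0]
  jaw: 0.032

```text
t: 18.93
tcp_pos: [0.4809, 0.0434, 0.2048]
tool_rot: [0.375, 0.593, -0.369, 0.61]
force: [1.3, -0.4, 0.4]
finger_gap: 0.373
```

Emit:
step_arm:
  commands:
    - [0,-0.03,0.02,0]
    - [0,-0.06,0.04,0]
    - [0,-0.09,0.06,0]
    - [0,-0.12,0.08,0]
    - [0,-0.14,0.11,0]
    - [0,-0.16,0.14,0]
    - [0,-0.16,0.16,0]
    - [0,-0.16,0.16,0]

```text
t: 19.6
tcp_pos: [0.4113, -0.1756, 0.2052]
tool_rot: [0.376, 0.59, -0.371, 0.611]
force: [0.4, -0.3, 0.4]
finger_gap: 0.376
```

```bash
python3 -c "
from h import *
info()
t=optics.snapshot('top'); s=optics.snapshot('scene')
a=cv2.resize(t[170:260,260:360],None,fx=4,fy=4,interpolation=cv2.INTER_CUBIC)
b=cv2.resize(s[215:305,310:410],None,fx=4,fy=4,interpolation=cv2.INTER_CUBIC)
cv2.imwrite('pics/c4.png',np.hstack([a,b])[:,:,::-1]);cv2.imwrite('pics/s11.png',s[:,:,::-1]);cv2.imwrite('pics/t11.png',t[:,:,::-1])
for o,im in(((260,170),t[170:285,260:360]),):
  hsv=cv2.cvtColor(np.ascontiguousarray(im),cv2.COLOR_RGB2HSV)
  red=((hsv[...,0]<8)|(hsv[...,0]>172))&(hsv[...,1]>150)&(hsv[...,2]>90); ys,xs=np.where(red)
  if len(xs): p=onz('top',xs.mean()+o[0],ys.mean()+o[1],.047); d=p[:2]-AX; print(len(xs),p,np.hypot(*d),np.degrees(np.arctan2(d[1],d[0])))
"
```

```text
t 19.6 tcp [ 0.4113 -0.1756  0.2052] jawyaw -63.7 q6 0.442 q1 -0.661 polar 0.3109 -121.1 F [ 0.36 -0.32  0.42] Ftan -0.48 gap 32.1
43 [0.48545219 0.03935369 0.047     ] 0.10053093670651214 -149.41860180511824
```

View pics/c4.png

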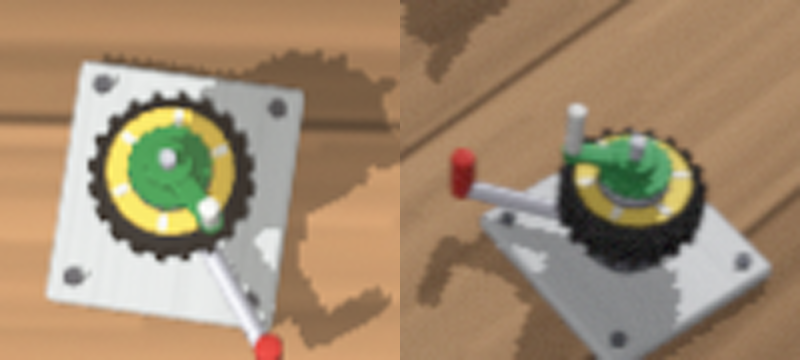

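View pics/s11.png

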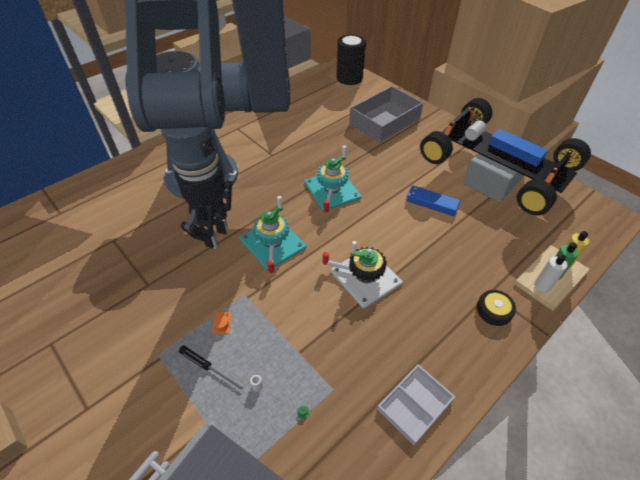

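```bash
python3 -c "
from h import *
manip.sign_off()"
```

```text
the job is handed in; nothing more can be done
```

I set the lever to mid-travel, screwed the nut down to firm resistance, swung the lever home, and handed the job in at about 19.7 s. I couldn't measure the clamp force on the wheel, so it is an estimate.

- **Lever to mid-travel:** I pushed the handle with partly open fingers. The top camera put it at about 0.98 rad (target 0.95).
- **Nut:** I turned it about 3.9–4 rad clockwise. The sideways force on the pin stayed near zero to 1.5 N while loose. Over the last half radian or so it rose to about 4.5 N, then levelled off just short of the 5 N figure.
- **Lever home:** The force from the fingers stayed at about 8–10 N. The top camera then put the lever at about 1.88 rad of 1.90.
- **Clamp force:** I estimate 15–30 N on the wheel from the nut, so about 75–90 N with the lever home, inside the 64–102 N range.
- **Robot and bystanders:** The gripper was clear of everything at the end. The last scene picture shows the bystanders where they started; I checked that by eye only.
- **Disagreement:** The two cameras differed by 3–7 mm on the pin and spindle positions. I averaged them for the pin and kept the fingers wide enough apart to allow for it.

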